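Index the cartridge stand over the stylus mirror

TASK

Pull up the spring plunger on the cartridge stand, swing its arm one hole round to the side where the round stylus mirror lies, so that the cartridge stands over the mirror, and let the plunger snap fully home in that hole. Do not shift the mirror.

Things in the scene. Friction and masses are not known exactly. Their poses are not given: they have to be found in the camera images.
- stand: Cartridge stand, fixed: aluminium index plate 155 x 150 mm, top at z = 30 mm. Origin on the bench under the arm's vertical pivot; plate spans x -30 to 125, y -75 to 75 mm. Three countersunk holes (27 mm mouth, 13 mm throat) on a 100 mm radius about the pivot: the middle one on its +x axis, the others 30 degrees to either side.
- swing_arm (a joint): Steel arm, 20 mm wide, top 54 mm above the bench (pivot cap 68), on the stand's pivot; black cartridge hangs at its end, 195 mm out, lowest point 25 mm up. Angle in rad: 0 = along the stand's +x, in the middle hole (every start); positive towards the stand's +y. Side holes at +0.524 and -0.524, stops at +-0.64. Turns freely when the pin is up.
- plunger (a joint): Plunger on the arm, 100 mm from pivot: dark upright round knob, 24 mm wide, from 68 to 94 mm above the bench when home, on an 18 mm collar. Value = pull-up in m: 0 home in a hole, 0.027 stop. Spring 4 N at 0, 8 N at 0.027. Arm locked below about 0.01; pin clears the plate at 0.021. Let go within 8 mm of a hole, the pin slides in and centres itself.
- mirror: Stylus mirror: flat round stainless disc, 46 mm wide, 6 mm thick, loose on the bench; origin under its centre. It lies where the cartridge hangs when the arm is in one side hole (stand frame x = 169, y = +98 or -98 mm). A square clear acrylic tray lies likewise on the other side; a record clamp, bamboo box and screwdriver, under 60 mm high, stand further off.
There are look-alikes about, which are no part of the job. There is more than one size of the mirror; the job needs the smallest.

How it is judged:
By the outcome, as a careful person would: the job done as asked, in the order asked, and still so for the second after the job is handed in, with the robot touching nothing.
It also fails if it takes over 32 s, if anything falls off the work surface, if the arm or the gripper's body presses on something with over 40 N, if the wrist force passes 120 N, or if a joint passes its speed limit or range.

ROBOT

A 6-joint arm with a two-finger parallel gripper is mounted at the origin on the work surface. World frame = base frame: x ahead of the robot, y to its left, z up, the work surface at z = 0. Lengths are in m, angles in rad, forces in N, time in s.
With the tool pointing down it reaches from about 0.4 to 0.825 m from the base axis. Payload 7 kg.
Tool frame: the origin (TCP) lies at the very end of the fingers, on their centre line; the grasp point (between the pads) lies grasp_offset behind it (grasp_offset is the distance from the TCP to the grasp point, in m); z points along the fingers, x is the direction in which the jaws open and shut, and the axes are right-handed (so a half turn about z gives the same grasp; the last joint's range is limited). The gripper opens to 88 mm and grips with 3 to 60 N. Pads are 19 mm wide; open, the fingers measure 130 mm over their backs; the gripper's body (78 mm by 193 mm) begins 47 mm behind the grasp point.
Start: joints at [-1.039, 0.359, 0.012, 0, -1.224, -0.288], TCP at [0.163, -0.655, 0.227] pointing down, gripper open.
Joint ranges: [-3.07, 3.07], [-1.43, 2.12], [-1.02, 1.25], [-3.03, 1.67], [-3.05, -0], [-3.03, 3.03]. Speed limits (rad/s): [2.39, 2.39, 3.01, 3.14, 3.14, 3.14].

INTERFACE

Orientations are given as [roll, pitch, yaw] about the fixed x, y, z axes, in that order (R = Rz(yaw) Ry(pitch) Rx(roll)).
In Python, from rig import * gives the robot as it stands. The module is installed in compiled form; this text tells all that it offers.
- The arm moves only by the shell command python3 -m pendant 'ROWS' [FORCE]. ROWS is JSON, a list of rows, each an object of numbers: "gripper": the closure, from 0 (fully open) to 1 (shut); "tx", "ty", "tz": the shift along the tool's x, y, z in m; "spin": the turn about the tool's z in degrees. A call has 1 to 10 rows; each row shifts and turns the commanded pose from where the row before left it, along the tool's axes as they then stand; what a row does not reach is not made up. A row lasts 1/10 s, in which the tool goes at most 50 mm and 8.59 degrees, less where a joint would pass 70% of its speed; a pose out of reach is approached as far as the arm can. A call is refused whole if a number of a shift passes 0.05 or a number of a turn 8.59, either way. A call with a gripper value outside its range is refused whole. The fingers move at their own pace and stop on an object; FORCE is the grip in N (left out, the last holds). Time passes only in rows, so rows that do not move let the fingers close. It gives the time, the measured TCP pose, the force and the opening at its end, in the units of the state.
- observe(): the state, without advancing time (a new reading comes with each control period).
- capture(name): name is "side" or "top"; returns a dict with "color" (420x560x3 uint8, blue, green, red), "z_map" (420x560 float32, m along the optical axis (not along the pixel's ray), 0 where there is no reading), "mtx" (3x3 intrinsics, pixels), "R" (3x3) and "t" (3): a world point X has camera coordinates R X + t. Camera axes: x right, y down, z forward; pixel columns grow to the right and rows downward; lengths in m; the calibration is good to about 2 mm. A picture is of the moment at which its call begins.
- hand_in(): hands the job in, once; it reports no verdict.
The state is a dict: "time": time; "joints": joint angles; "qvel": joint speeds; "tau": joint torques, N m; "tcp_pos": TCP position; "orientation": TCP orientation; "contact_force": force on the tool from outside, world axes, zero at the start; "moment": the same for the moment, N m; "opening": finger opening in m.
Only numpy, scipy, OpenCV 4.12 (cv2) and the standard library are available. Lean on these libraries where they do the work, as an engineer would, in place of code of your own. Each camera call takes 0.05 s, during which the arm holds its last target. There are 200 camera calls.

## Working session

There is one attempt and no reset: what is moved stays moved. The work goes in short steps, Python scripts to look and compute and a shell command to move; the robot and the scene stay as the last step left them, time stands still between calls to the robot, and variables do not carry over. Pictures are saved under pics/ and viewed, about 8 in all and at most 12, crops included, and the job is handed in when it is done.

```bash
mkdir -p pics; python3 - <<'E'
from rig import *
import cv2,numpy as np
for n in("top","side"):
    c=capture(n); cv2.imwrite(f"pics/{n}0.png",c["color"]); np.savez(f"{n}0.npz",**c)
    print(n,c["mtx"].tolist(),c["R"].round(3).tolist(),c["t"].round(3).tolist())
s=observe();print(s)
try: print(grasp_offset)
except Exception as e: print(e)
E
```

```text
top [[395.0680340054509, 0.0, 282.9817718586154], [0.0, 395.0680340054509, 213.45375674329128], [0.0, 0.0, 1.0]] [[-0.003, -0.999, 0.045], [-0.991, -0.003, -0.136], [0.136, -0.045, -0.99]] [0.019, 0.596, 0.612]
side [[382.1362311031229, 0.0, 279.9535558260992], [0.0, 382.1362311031229, 214.26878633483082], [0.0, 0.0, 1.0]] [[-0.896, -0.444, -0.018], [-0.203, 0.443, -0.873], [0.395, -0.779, -0.487]] [0.548, 0.147, 0.455]
{'time': 0.1, 'joints': array([-1.03891089e+00,  3.59326654e-01,  1.11848183e-02, -2.96316140e-04,
       -1.22410904e+00, -2.88103649e-01]), 'qvel': array([-0.00129372, -0.00109189,  0.00275645,  0.00011526,  0.00164404,
       -0.00228668]), 'tau': array([-1.53682882e-03, -5.84163272e+01,  2.93750292e+01,  7.01561943e+00,
        1.01569746e-02, -5.12647239e-05]), 'tcp_pos': array([ 0.16280165, -0.65463788,  0.22572616]), 'orientation': array([-3.14144642e+00, -1.47375782e-03,  1.81447712e+00]), 'contact_force': array([0.12565735, 0.09037409, 0.31019147]), 'moment': array([ 0.05899386,  0.00915793, -0.01187209]), 'opening': 0.0875121952248732}
0.0188
```

View pics/top0.png

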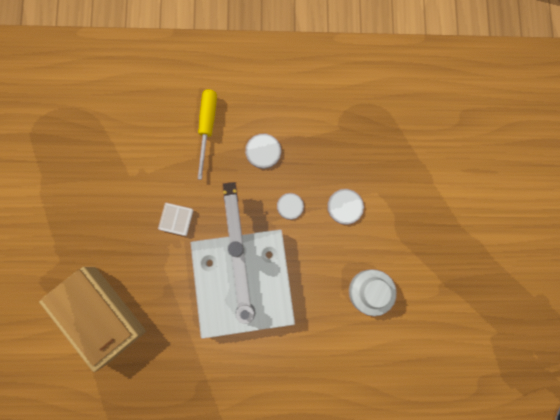

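View pics/side0.png

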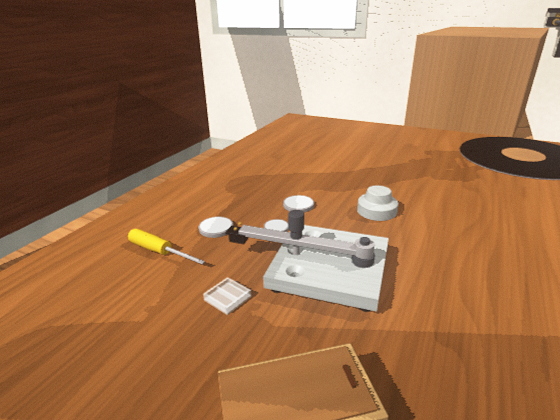

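Top view: three discs, at (290,206), which is the smallest, and at (264,151) and (346,207), both larger. The clear tray is at (177,219), the knob at (236,249), the pivot at (245,314) and the cartridge at (230,187). Next I measure these and confirm them in a crop.

```bash
cat > h.py <<'E'
import numpy as np,cv2
def ray(c,u,v,z):
    d=c["R"].T@np.linalg.inv(c["mtx"])@[u,v,1.]; o=-c["R"].T@c["t"]
    return o+d*(z-o[2])/d[2]
def proj(c,X):
    p=c["mtx"]@(c["R"]@np.asarray(X)+c["t"]); return p[:2]/p[2]
def blobs(m,a=40):
    n,l,s,ce=cv2.connectedComponentsWithStats(m.astype(np.uint8)); return [(ce[i],s[i]) for i in range(1,n) if s[i][4]>a]
def tostand(p,piv,yaw):
    d=np.asarray(p)[:2]-piv[:2]; c,s=np.cos(yaw),np.sin(yaw); return np.array([c*d[0]+s*d[1],-s*d[0]+c*d[1]])
E
python3 - <<'E'
from h import *
c=dict(np.load("top0.npz")); im=c["color"]; hsv=cv2.cvtColor(im,cv2.COLOR_BGR2HSV)
light=(hsv[...,1]<60)&(hsv[...,2]>110)
for ce,s in blobs(light,100):
    p=ray(c,*ce,.006); r=np.sqrt(s[4]/np.pi)*c["z_map"][int(ce[1]),int(ce[0])]/395
    print("light",ce.round(1),s,p.round(4),"diam mm",(2000*r).round(1))
big=max(blobs(light,100),key=lambda b:b[1][4])
n,l=cv2.connectedComponents(light.astype(np.uint8))
dark=(hsv[...,2]<75)
for ce,s in blobs(dark,25): print("dark",ce.round(1),s,"z.094",ray(c,*ce,.094).round(4))
oi=np.array([im]) 
cv2.imwrite("pics/crop.png",cv2.resize(im[130:350,140:400],None,fx=2.7,fy=2.7,interpolation=cv2.INTER_CUBIC))
# heights from depth
for u,v in((236,249),(245,314),(290,206),(264,151),(346,207),(275,300)):
    z=c["z_map"][v,u]; X=c["R"].T@(np.linalg.inv(c["mtx"])@[u,v,1.]*z-c["t"]); print(u,v,X.round(4))
E
```

```text
light [201.7 156.6] [198 135   8  44 144] [0.701  0.1604 0.006 ] diam mm 23.4
light [262.9 150.6] [246 134  35  35 961] [0.713  0.0531 0.006 ] diam mm 61.8
light [345.3 206.3] [328 189  36  35 983] [ 0.6138 -0.0916  0.006 ] diam mm 62.2
light [289.9 205.8] [277 193  27  26 543] [0.6142 0.0056 0.006 ] diam mm 45.8
light [241.1 280.2] [ 191  194  104  144 9414] [0.4867 0.089  0.006 ] diam mm 171.8
light [175.5 219.1] [159 203  34  33 805] [0.5906 0.2021 0.006 ] diam mm 54.6
light [372.4 292.1] [ 349  270   47   46 1698] [ 0.4656 -0.1346  0.006 ] diam mm 74.9
236 249 [0.5353 0.092  0.0926]
245 314 [0.4377 0.079  0.0654]
290 206 [0.6143 0.0054 0.0036]
264 151 [0.7118 0.0511 0.0078]
346 207 [ 0.612  -0.0921  0.0094]
275 300 [0.4553 0.0323 0.0276]
```

View pics/crop.png

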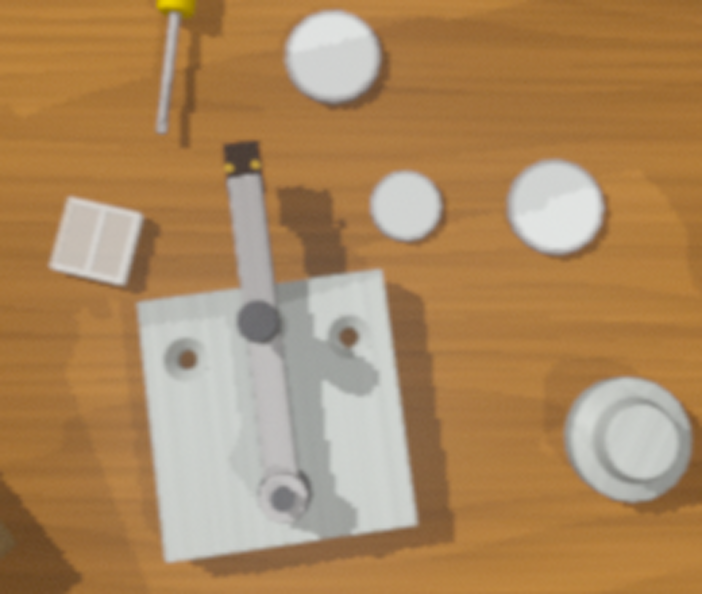

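The crop confirms it: the small disc, crop (406,205), is 46 mm wide and sits on the right side hole's side. The larger two are about 62 mm. Knob is at crop (259,321), pivot at (284,496), holes at (185,358) and (348,336).

```bash
python3 - <<'E'
from h import *
c=dict(np.load("top0.npz")); s=dict(np.load("side0.npz")); g=cv2.cvtColor(c["color"],cv2.COLOR_BGR2GRAY).astype(int)
m=np.zeros(g.shape,bool); m[236:262,222:250]=1
for t in(80,100,115):
    b=max(blobs((g<t)&m,20),key=lambda b:b[1][4]); print(t,b[0].round(2),b[1])
kb=b[0]; f=lambda x,y:(140+(x+.5)/2.7-.5,130+(y+.5)/2.7-.5)
knob=ray(c,*f(259,321),.094); piv=ray(c,*f(284,494),.066)
hl=ray(c,*f(185,358),.028);hr=ray(c,*f(348,336),.028); mir=ray(c,289.9,205.8,.006)
yaw=np.arctan2(*(knob-piv)[1::-1]); hy=np.arctan2(*(hl-hr)[1::-1])-np.pi/2
print("knob",knob,"piv",piv,"dist",np.linalg.norm((knob-piv)[:2]),"yaw",yaw,"hole yaw",hy,"hole dist",np.linalg.norm(hl-hr))
for n,p in(("mir",mir),("hl",hl),("hr",hr),("knob",knob)): print(n,tostand(p,piv,yaw).round(4))
print("knob top in side",proj(s,knob),"piv side",proj(s,piv),"hole-based knob",(hl+hr)/2+.0134*np.array([np.cos(hy),np.sin(hy),0]))
E
```

```text
Traceback (most recent call last):
ValueError: max() iterable argument is empty
```

```bash
python3 - <<'E'
from h import *
c=dict(np.load("top0.npz")); s=dict(np.load("side0.npz")); g=cv2.cvtColor(c["color"],cv2.COLOR_BGR2GRAY).astype(int)
m=np.zeros(g.shape,bool); m[236:262,222:250]=1
for t in(100,115):
  for b in blobs((g<t)&m,20): print(t,b[0].round(2),b[1],ray(c,*b[0],.094))
f=lambda x,y:(140+(x+.5)/2.7-.5,130+(y+.5)/2.7-.5)
knob=ray(c,*f(259,321),.094); piv=ray(c,*f(284,494),.066)
hl=ray(c,*f(185,358),.028);hr=ray(c,*f(348,336),.028); mir=ray(c,289.9,205.8,.006)
yaw=np.arctan2(*(knob-piv)[1::-1]); hy=np.arctan2(*(hl-hr)[1::-1])-np.pi/2
print("knob",knob,"piv",piv,"dist",np.linalg.norm((knob-piv)[:2]),"yaw",yaw,"hole yaw",hy,"hole dist",np.linalg.norm(hl-hr))
for n,p in(("mir",mir),("hl",hl),("hr",hr),("knob",knob)): print(n,tostand(p,piv,yaw).round(4))
print("knob top in side",proj(s,knob),"piv side",proj(s,piv),"hole-based knob",(hl+hr)/2+.0134*np.array([np.cos(hy),np.sin(hy),0]))
E
```

```text
115 [236.19 248.98] [229 242  15  15 170] [0.53527293 0.09157856 0.094     ]
knob [0.53587004 0.09244001 0.094     ] piv [0.43977687 0.079202   0.066     ] dist 0.09700073444532259 yaw 0.13690048508613445 hole yaw 0.13194303346531 hole dist 0.09972758135301882
mir [ 0.1629 -0.0966]
hl [0.0847 0.0515]
hr [ 0.0842 -0.0482]
knob [ 0.097 -0.   ]
knob top in side [297.18622658 212.13236667] piv side [363.68052268 239.25155196] hole-based knob [0.53649971 0.0941085  0.028     ]
```

Knob is about (0.5355, 0.092) and the arm yaw about 0.134. The knob–pivot distance (97 mm), hole spacing (100 mm) and mirror position (163, −97 in the stand frame) all agree with the description, so the swing goes to −0.524. Moving above the knob now.

```bash
python3 -m pendant '[{"spin":6.2},{"tx":0.0406,"ty":0.0277},{"tx":0.0406,"ty":0.0277},{"tx":0.0406,"ty":0.0277},{"tx":0.0406,"ty":0.0277},{"tx":0.0406,"ty":0.0277},{"tx":0.0406,"ty":0.0277},{"tx":0.0406,"ty":0.0277},{"tx":0.0406,"ty":0.0277},{"tx":0.0406,"ty":0.0277}]' 10
python3 -m pendant '[{"tx":0.0406,"ty":0.0277},{"tx":0.0406,"ty":0.0277},{"tx":0.0406,"ty":0.0277},{"tx":0.0406,"ty":0.0277},{"tx":0.0406,"ty":0.0277},{"tx":0.0406,"ty":0.0277},{"tx":0.0406,"ty":0.0277},{"tx":0.0406,"ty":0.0277},{"tx":0},{"tx":0}]'
```

```text
invalid input
invalid input
```

```bash
python3 -m pendant '[{"gripper":0,"tx":0,"ty":0,"tz":0,"spin":6.2},{"gripper":0,"tx":0.0406,"ty":0.0277,"tz":0,"spin":0},{"gripper":0,"tx":0.0406,"ty":0.0277,"tz":0,"spin":0},{"gripper":0,"tx":0.0406,"ty":0.0277,"tz":0,"spin":0},{"gripper":0,"tx":0.0406,"ty":0.0277,"tz":0,"spin":0},{"gripper":0,"tx":0.0406,"ty":0.0277,"tz":0,"spin":0},{"gripper":0,"tx":0.0406,"ty":0.0277,"tz":0,"spin":0},{"gripper":0,"tx":0.0406,"ty":0.0277,"tz":0,"spin":0},{"gripper":0,"tx":0.0406,"ty":0.0277,"tz":0,"spin":0},{"gripper":0,"tx":0.0406,"ty":0.0277,"tz":0,"spin":0}]' 10
```

```text
time: 1.1
tcp_pos: [0.3608, -0.2574, 0.2266]
orientation: [3.141, 0.0, 1.706]
contact_force: [1.7, -0.3, 0.3]
opening: 0.0877
```

```bash
python3 -m pendant '[{"gripper":0,"tx":0.0403,"ty":0.0275,"tz":0,"spin":0},{"gripper":0,"tx":0.0403,"ty":0.0275,"tz":0,"spin":0},{"gripper":0,"tx":0.0403,"ty":0.0275,"tz":0,"spin":0},{"gripper":0,"tx":0.0403,"ty":0.0275,"tz":0,"spin":0},{"gripper":0,"tx":0.0403,"ty":0.0275,"tz":0,"spin":0},{"gripper":0,"tx":0.0403,"ty":0.0275,"tz":0,"spin":0},{"gripper":0,"tx":0.0403,"ty":0.0275,"tz":0,"spin":0},{"gripper":0,"tx":0.0403,"ty":0.0275,"tz":0,"spin":0},{"gripper":0,"tx":0,"ty":0,"tz":0.03,"spin":0},{"gripper":0,"tx":0,"ty":0,"tz":0.03,"spin":0}]'; python3 - <<'E'
from rig import *
import cv2
from h import *
s=observe();print(s["tcp_pos"],s["joints"])
a=capture("side")
print(proj(a,s["tcp_pos"]),proj(a,[.5355,.092,.094]))
cv2.imwrite("pics/s1.png",cv2.resize(a["color"][90:310,180:440],None,fx=2.7,fy=2.7,interpolation=cv2.INTER_CUBIC))
E
```

```text
time: 2.1
tcp_pos: [0.5355, 0.0917, 0.1656]
orientation: [3.141, -0.001, 1.708]
contact_force: [-0.4, -1.2, -0.8]
opening: 0.0878
[0.53548512 0.09166412 0.16562099] [ 5.30198968e-01  1.92118489e-01 -3.66279556e-01 -2.55009859e-04
 -1.01161232e+00 -1.96322752e+00]
[297.91362309 165.35587098] [297.5466456  212.04952645]
```

View pics/s1.png

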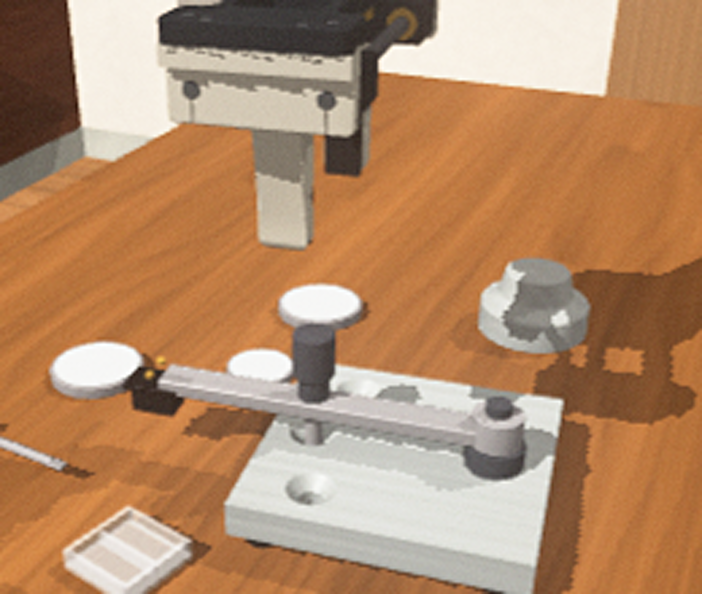

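The side view agrees: knob top near crop (314,333), about 1 px from the predicted position, with the fingers straddling it. Descending and closing on the knob.

```bash
python3 -m pendant '[{"gripper":0,"tx":0,"ty":0,"tz":0.03,"spin":0},{"gripper":0,"tx":0,"ty":0,"tz":0.03,"spin":0},{"gripper":0,"tx":0,"ty":0,"tz":0.02,"spin":0},{"gripper":0,"tx":0,"ty":0,"tz":0.015,"spin":0},{"gripper":0,"tx":0,"ty":0,"tz":0.006,"spin":0},{"gripper":0.4,"tx":0,"ty":0,"tz":0,"spin":0},{"gripper":0.6,"tx":0,"ty":0,"tz":0,"spin":0},{"gripper":0.65,"tx":0,"ty":0,"tz":0,"spin":0},{"gripper":0.7,"tx":0,"ty":0,"tz":0,"spin":0},{"gripper":0.75,"tx":0,"ty":0,"tz":0,"spin":0}]' 15; python3 -m pendant '[{"gripper":0.8,"tx":0,"ty":0,"tz":0,"spin":0},{"gripper":1,"tx":0,"ty":0,"tz":0,"spin":0},{"gripper":1,"tx":0,"ty":0,"tz":0,"spin":0},{"gripper":1,"tx":0,"ty":0,"tz":0,"spin":0}]'
```

```text
time: 3.15
tcp_pos: [0.5352, 0.09, 0.0662]
orientation: [3.141, -0.0, 1.706]
contact_force: [0.1, 0.4, -0.3]
opening: 0.0529
time: 3.55
tcp_pos: [0.535, 0.0919, 0.0656]
orientation: [3.14, -0.003, 1.706]
contact_force: [-5.5, 11.3, 2.5]
opening: 0.0233
```

Gripped, opening 23.3 mm against a 24 mm knob. I'll ease the side load a little, grip harder and lift 24 mm.

```bash
python3 -m pendant '[{"gripper":1,"tx":0.001,"ty":0,"tz":0,"spin":0},{"gripper":1,"tx":0,"ty":0,"tz":0,"spin":0},{"gripper":1,"tx":0,"ty":0,"tz":-0.006,"spin":0},{"gripper":1,"tx":0,"ty":0,"tz":-0.006,"spin":0},{"gripper":1,"tx":0,"ty":0,"tz":-0.006,"spin":0},{"gripper":1,"tx":0,"ty":0,"tz":-0.006,"spin":0},{"gripper":1,"tx":0,"ty":0,"tz":0,"spin":0},{"gripper":1,"tx":0,"ty":0,"tz":0,"spin":0}]' 35; python3 - <<'E'
from rig import *
import cv2
from h import *
s=observe();print(s["tcp_pos"],s["contact_force"],s["moment"],s["opening"])
a=capture("side")
cv2.imwrite("pics/s2.png",cv2.resize(a["color"][150:290,210:400],None,fx=3.6,fy=3.6,interpolation=cv2.INTER_CUBIC))
E
```

```text
time: 4.35
tcp_pos: [0.5348, 0.0909, 0.0894]
orientation: [3.141, -0.0, 1.706]
contact_force: [3.1, 2.6, -9.0]
opening: 0.0231
[0.53477557 0.09090154 0.08942526] [ 3.08971793  2.57040641 -8.97948497] [ 0.7594175  -1.05923404 -0.16758196] 0.023087373801940776
```

View pics/s2.png

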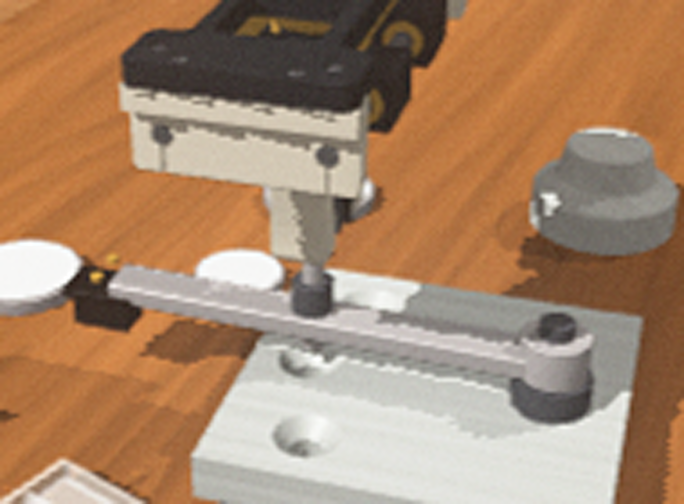

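The pin is up: its collar shows above the arm, and the measured −9 N down fits the spring. Swinging 20° along the 100 mm arc first, then checking.

```bash
python3 -m pendant '[{"gripper":1,"tx":0,"ty":0,"tz":0,"spin":2.5},{"gripper":1,"tx":-0.0087,"ty":0,"tz":0,"spin":0},{"gripper":1,"tx":0,"ty":0,"tz":0,"spin":5},{"gripper":1,"tx":-0.0087,"ty":0,"tz":0,"spin":0},{"gripper":1,"tx":0,"ty":0,"tz":0,"spin":5},{"gripper":1,"tx":-0.0087,"ty":0,"tz":0,"spin":0},{"gripper":1,"tx":0,"ty":0,"tz":0,"spin":5},{"gripper":1,"tx":-0.0087,"ty":0,"tz":0,"spin":0},{"gripper":1,"tx":0,"ty":0,"tz":0,"spin":2.5},{"gripper":1,"tx":0,"ty":0,"tz":0,"spin":0}]'; python3 -c "
from rig import *
import numpy as np
p=observe()['tcp_pos'];d=p[:2]-[.4361,.0781];print(np.hypot(*d),np.arctan2(d[1],d[0])-.134)"
```

```text
time: 5.4
tcp_pos: [0.5332, 0.0547, 0.0896]
orientation: [-3.141, 0.001, 1.361]
contact_force: [4.4, -3.3, -7.9]
opening: 0.0234
0.09990339323612804 -0.37004835039586426
```

```bash
python3 -m pendant '[{"gripper":1,"tx":0,"ty":0,"tz":0,"spin":2.5},{"gripper":1,"tx":-0.0087,"ty":0,"tz":0,"spin":0},{"gripper":1,"tx":0,"ty":0,"tz":0,"spin":5},{"gripper":1,"tx":-0.0087,"ty":0,"tz":0,"spin":0},{"gripper":1,"tx":0,"ty":0,"tz":0,"spin":2.5},{"gripper":1,"tx":0,"ty":0,"tz":0,"spin":0},{"gripper":1,"tx":0,"ty":0,"tz":0,"spin":0}]'; python3 - <<'E'
from rig import *
import cv2
from h import *
s=observe();p=s['tcp_pos'];d=p[:2]-[.4361,.0781];print(np.hypot(*d),np.arctan2(d[1],d[0])-.134, s["contact_force"])
a=capture("side");b=capture("top")
f=lambda i,y,x:cv2.resize(i["color"][y:y+160,x:x+160],(400,400),interpolation=cv2.INTER_CUBIC)
cv2.imwrite("pics/s3.png",np.hstack([f(a,150,230),f(b,170,190)]))
E
```

```text
time: 6.1
tcp_pos: [0.5278, 0.038, 0.0896]
orientation: [-3.141, 0.001, 1.188]
contact_force: [3.4, -5.6, -8.1]
opening: 0.0232
0.10005420191009301 -0.5465064548188158 [ 3.39289046 -5.62209544 -8.06782509]
```

View pics/s3.png

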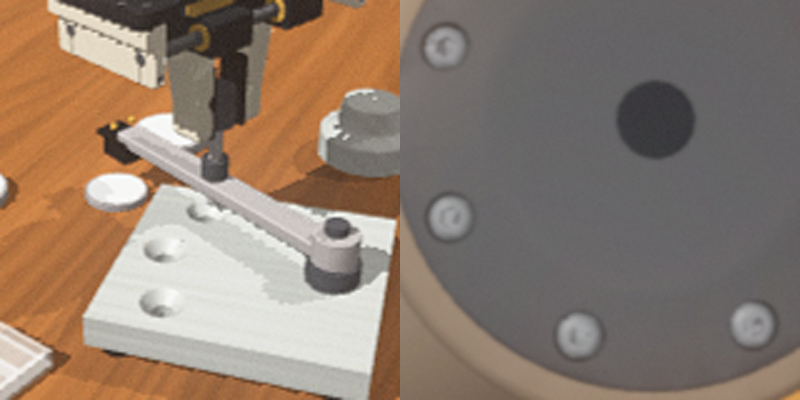

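The arm is over the side hole, which shows at left-crop (205,208), and the cartridge is above the small mirror at (117,190). The top view is blocked by the gripper. The TCP is about 2 mm from the measured hole, inside the 8 mm capture. I'll nudge back 1 mm, release, then check before clearing.

```bash
python3 -m pendant '[{"gripper":1,"tx":0.001,"ty":0,"tz":0,"spin":0},{"gripper":1,"tx":0,"ty":0,"tz":0,"spin":0},{"gripper":0,"tx":0,"ty":0,"tz":0,"spin":0},{"gripper":0,"tx":0,"ty":0,"tz":0,"spin":0},{"gripper":0,"tx":0,"ty":0,"tz":0,"spin":0},{"gripper":0,"tx":0,"ty":0,"tz":0,"spin":0},{"gripper":0,"tx":0,"ty":0,"tz":0,"spin":0},{"gripper":0,"tx":0,"ty":0,"tz":0,"spin":0}]'
python3 -m pendant '[{"gripper":0,"tx":0,"ty":0,"tz":-0.03,"spin":0},{"gripper":0,"tx":0,"ty":0,"tz":-0.03,"spin":0},{"gripper":0,"tx":0,"ty":0,"tz":-0.03,"spin":0},{"gripper":0,"tx":0,"ty":0,"tz":-0.03,"spin":0},{"gripper":0,"tx":-0.04,"ty":0,"tz":-0.01,"spin":0},{"gripper":0,"tx":-0.045,"ty":0,"tz":0,"spin":0},{"gripper":0,"tx":-0.045,"ty":0,"tz":0,"spin":0},{"gripper":0,"tx":-0.045,"ty":0,"tz":0,"spin":0},{"gripper":0,"tx":-0.045,"ty":0,"tz":0,"spin":0},{"gripper":0,"tx":-0.045,"ty":0,"tz":0,"spin":0}]'
python3 -m pendant '[{"gripper":0,"tx":-0.04,"ty":-0.01,"tz":0,"spin":0},{"gripper":0,"tx":-0.04,"ty":-0.01,"tz":0,"spin":0},{"gripper":0,"tx":0,"ty":0,"tz":0,"spin":0}]'
python3 - <<'E'
from rig import *
import cv2
from h import *
a=capture("side");b=capture("top");np.savez("top1.npz",**b)
f=lambda i,y,x:cv2.resize(i["color"][y:y+160,x:x+160],(400,400),interpolation=cv2.INTER_CUBIC)
cv2.imwrite("pics/s4.png",np.hstack([f(a,150,230),f(b,170,180)]))
k=np.array([.4361,.0781,0])
for ang in(-.524,):
  q=.134+ang; K=k+.1*np.array([np.cos(q),np.sin(q),0])
  for z in(.094,.118): print("knob top z",z,"side crop",(proj(a,K+[0,0,z])-[230,150])*2.5,"top crop",(proj(b,K+[0,0,z])-[180,170])*2.5)
hsv=cv2.cvtColor(b["color"],cv2.COLOR_BGR2HSV)
for ce,s in blobs((hsv[...,1]<60)&(hsv[...,2]>110),100): print(ce.round(1),s)
for u,v in ((int(x),int(y)) for x,y in [proj(b,K+[0,0,.094])]):
  z=b["z_map"][v-2:v+3,u-2:u+3]; print("knob top height",(b["R"].T@(np.linalg.inv(b["mtx"])@[u,v,1.]*np.median(z)-b["t"])))
E
```

```text
time: 7.0
tcp_pos: [0.5287, 0.0406, 0.0897]
orientation: [3.142, -0.0, 1.183]
contact_force: [0.5, -0.4, -0.2]
opening: 0.0653
time: 8.0
tcp_pos: [0.4274, -0.206, 0.2199]
orientation: [3.141, -0.0, 1.184]
contact_force: [1.3, 1.0, -0.2]
opening: 0.0876
time: 8.3
tcp_pos: [0.3769, -0.2736, 0.2195]
orientation: [-3.141, 0.0, 1.179]
contact_force: [0.5, -0.3, 0.7]
opening: 0.0877
knob top z 0.094 side crop [213.63899349 120.28041135] top crop [227.14774015 208.59129204]
knob top z 0.118 side crop [214.74035118  84.65877635] top crop [227.75012751 207.10730219]
[201.6 157.3] [198 135   8  44 143]
[262.9 150.6] [246 134  35  34 953]
[345.3 206.2] [328 189  36  35 984]
[244.5 279.1] [ 191  194  112  144 9622]
[175.4 219. ] [159 203  34  33 796]
[372.3 292.1] [ 349  270   47   46 1699]
[511.1 367.2] [ 495  328   40   85 1310]
knob top height [0.52926398 0.0413528  0.09334513]
```

View pics/s4.png

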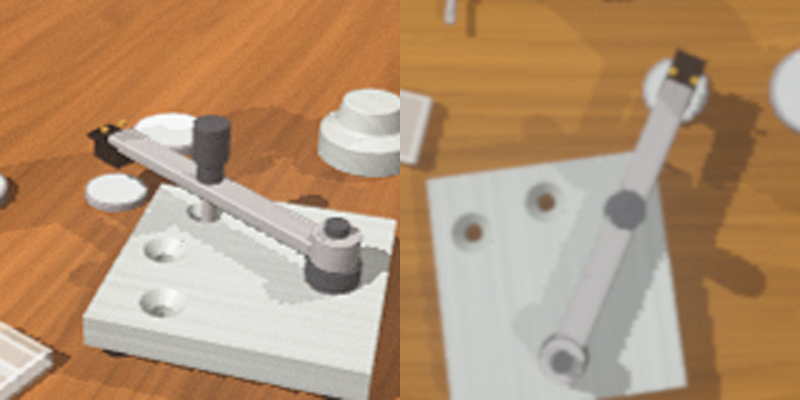

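The knob is home: top at z = 0.0933, against 0.0926 at the start and about 0.118 if raised. The arm is in the right-hand hole with both other holes empty. The cartridge is over the small mirror, whose left edge is still at px 277, so it hasn't moved.

```bash
python3 -c "
from rig import *
print(hand_in())"
```

```text
the job is handed in; nothing more can be done
None
```

The job is done and handed in at about 8.4 s. I gripped the plunger knob, pulled it up 24 mm and swung the arm 30° along its arc to the small mirror's side (−0.524). I then opened the gripper so the pin snapped into that hole, and backed the robot well clear.

Last checks:
- **Plunger:** the knob top measured 93 mm up, as at the start, so the pin is fully home.
- **Hole:** the knob sits within about 1 mm of where it should be over that hole, and the other two holes are empty.
- **Mirror:** the 46 mm mirror lies under the cartridge. The arm now hides part of it, so I could only compare its left edge, which is at the same pixel as before.
- **Other objects and force:** the tray and the other discs are where they were. The highest contact force I read was about 13 N.

No check failed. The only refusal was my first pair of move calls, which left out some row fields and moved nothing.

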